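# Seat the sorting tray on the stand pins

## Task

The white sorting tray on the low grey stand lies askew, propped up on the stand's two steel locating pins. With the fingers only, nudge it sideways until both its holes drop over the pins and it lies flat on the stand. Push the tray only, never lift it; the dish and the jar stay standing on it, and everything else stays where it is.

Things in the scene. Friction and masses are not known exactly. Their poses are not given: they have to be found in the camera images.
- tray: Loose white tray, 150 mm (its x) by 200 mm (its y), 0.3 to 0.55 kg; floor 8 mm thick, 6 mm wide rim to 16 mm above the underside, plain upright sides. Origin: centre of the underside, z up. Starts 12-28 mm short of its seat (towards the stand's -x), up to 25 mm aside, turned up to 0.12 rad; its +x part rests on the pin tips, its -x edge on the stand (5 degrees of tilt). 1 to 5 N slide it.
- stand: Fixed low grey stand, a flat box with a dark panel, 220 mm (its x) by 300 mm (its y), 20 mm high, top flat but for the two pins. Origin: centre of its underside, on the bench; x points away from the robot, turned by up to 0.25 rad. When the tray is seated, the tray's origin is 20 mm straight above this one, axes parallel.
- pin_left (a point): Foot of the left steel pin, on the top of the stand, at x = +35, y = +65 mm of the stand. The pin is 10 mm in diameter for 5 mm, then tapers to 5 mm at its tip, 9 mm above the stand. Hidden under the tray at the start.
- pin_right (a point): Foot of the right locating pin, the same, at x = +35 mm, y = -65 mm of the stand.
- hole_left (a point): Centre of the tray's left hole at the underside (tray x = +35, y = +65 mm): round, 14 mm in diameter, right through. It goes over the left pin.
- hole_right (a point): Centre of the tray's right hole at the underside (tray x = +35 mm, y = -65 mm); goes over the right pin.
- dish: Round clear dish with small bones, 58 mm in diameter, 13 mm high, standing loose on the tray's floor, 40 g. Origin: centre of its underside.
- jar: Small glass specimen jar with a white cap, 36 mm in diameter, 42 mm high, standing loose on the tray's floor, 60 g. Origin: centre of its underside.
- magnifier: Bystander: flat hand magnifier lying on the bench left of the stand, about 108 mm long, 8 mm high.
- tweezers: Bystander: steel tweezers lying beyond the far side of the stand, 120 mm long, 6 mm high.
- beaker: Bystander: glass beaker on the bench right of the stand, 60 mm in diameter, 62 mm high.
- pellet: Bystander: dark furry lump left of the stand towards its far end, 40 mm long, 25 mm high.
Mind the look-alikes: they are no part of the job. Leave any brown or orange look-alike of the tray alone.

How it is judged:
At the end, for the whole second after the job is handed in: Each hole of the tray is within 3.5 mm of its pin (horizontally), the tray lies flat on the stand (underside within 2.5 mm of its top, tilt below 0.02 rad) and at rest; the dish and the jar stand upright on the tray's floor; the other things are within 30 mm of where they were (horizontal distance between hole_left and pin_left below 0.0035 m and horizontal distance between hole_right and pin_right below 0.0035 m and z of tray in the frame of stand below 0.0225 m and angle between tray's own z axis and vertical below 0.02 rad and linear speed of tray below 0.01 m/s and angle between each of dish, jar's own z axis and vertical below 0.15 rad and horizontal distance between each of dish, jar and tray below 0.1 m and z of dish in the frame of tray between 0.004 and 0.014 m and z of jar in the frame of tray between 0.004 and 0.014 m and distance of each of magnifier, tweezers, beaker, pellet from where it was at the start of the episode below 0.03 m); the robot touches nothing.
It fails at once if the tray is lifted (its centre more than 18 mm above the stand) (z of tray in the frame of stand above 0.038 m).
It fails at once if the dish or the jar is lifted off the tray or tipped over (z of any of dish, jar in the frame of tray above 0.035 m or angle between any of dish, jar's own z axis and vertical above 0.6 rad).
It fails at once if the fingers push the dish or the jar (more than 2 N) (contact force between the fingers and dish above 2 N or contact force between the fingers and jar above 2 N).
It fails at once if a bystander is moved by more than 30 mm (distance of any of magnifier, tweezers, beaker, pellet from where it was at the start of the episode above 0.03 m).
It also fails if it takes over 64 s, if anything falls off the work surface, if the arm or the gripper's body presses on something with over 40 N, if the wrist force passes 120 N, or if a joint passes its speed limit or range.

## Robot

A 7-joint arm with a two-finger parallel gripper is mounted at the origin on the work surface. World frame = base frame: x ahead of the robot, y to its left, z up, the work surface at z = 0. Lengths are in m, angles in rad, forces in N, time in s.
With the tool pointing down it reaches from about 0.425 to 0.95 m from the base axis. Payload 4.7 kg.
Tool frame: the origin (TCP) lies midway between the tips of the shut fingers; the grasp point (between the pads) lies 19 mm behind it; z points along the fingers, x is the direction in which the jaws open and shut, and the axes are right-handed (so a half turn about z gives the same grasp; the last joint's range is limited). The gripper opens to 87 mm and grips with 3 to 60 N. Pads are 19 mm wide; open, the fingers measure 117 mm over their backs; the gripper's body (75 mm by 190 mm) begins 51 mm behind the grasp point.
Start: joints at [1.129, 0.469, -0.049, 1.532, 0.024, 1.141, -0.082], TCP at [0.271, -0.618, 0.223] pointing down, gripper open.
Joint ranges: [-2.59, 2.59], [-0.33, 1.99], [-1.39, 1.29], [0.1, 2.45], [-1.04, 4.18], [0.21, 1.99], [-2.66, 2.66]. Speed limits (rad/s): [2.57, 2.57, 3.14, 3.14, 3.14, 3.14, 3.14].

## Interface

Orientations are given as [roll, pitch, yaw] about the fixed x, y, z axes, in that order (R = Rz(yaw) Ry(pitch) Rx(roll)).
In Python, from rig import movep, line_to, set_joints, ungrasp, close_gripper, hold, solve_ik, snapshot, camera_info, Unreachable, hand_in, silhouettes, landmark_of, current_time, current_qpos, current_dq, current_joint_torque, current_position, current_ee_rot, current_force, current_moment, current_width gives the robot as it stands. The module is installed in compiled form; this text tells all that it offers. Calls block until the motion is done:
- movep(position, orientation): joint-space move of the TCP to a pose.
- line_to(position, orientation=None, velocity=0.15, contact_N=None): straight line of the TCP; orientation=None keeps the orientation; velocity is the mean speed in m/s. With contact_N (N) it stops when the force on the tool has changed by that much, and returns True; else False.
- set_joints(angles): joint-space move.
- ungrasp() and close_gripper(): open the fingers fully, or close them until they stop; the grip force is fixed at half the most.
- hold(seconds).
- solve_ik(position, orientation): joint angles nearest the present ones, or None.
- snapshot(name): name is "scene" or "top" or "wrist"; returns (picture, depth): 420x560x3 uint8, red, green, blue; 420x560 float32, m along the optical axis (not along the pixel's ray), 0 where there is no reading.
- camera_info(name): a dict with "fx", "fy", "cx", "cy" (pixels), "R" (3x3) and "t" (3): a world point X has camera coordinates R X + t. Camera axes: x right, y down, z forward; pixel columns grow to the right and rows downward; lengths in m; the calibration is good to about 2 mm. The wrist camera is an equidistant fisheye: a pixel r from the principal point sees the ray r / f radians off the axis. A picture is of the moment at which its call begins: read the wrist's pose just before it. camera_info takes no time and is no camera call; for the wrist camera it gives the pose at the moment of the call.
A pose or a line that the arm cannot do raises Unreachable and nothing moves.
- hand_in(): hands the job in, once; it reports no verdict.
Trained networks look in the newest picture that a camera, given by its name, has taken for a name from the list of things; names that differ only in an ending like _2 or _b are one class to them, and where a whole thing is asked for, a point or a joint stands for the part that bears it (a point fixed in the world has none). Each returns a list of dicts, best first, with "confidence" (0 to 1); they miss things now and then, are a little off and sometimes report something else, mostly with a low value. They report only what shows in the picture. A call takes as long as a camera call. They do not tell look-alikes from the thing itself.
- silhouettes(target, camera): "pixels" (420x560 bool, what is visible of it).
- landmark_of(target, camera): "location" ([x, y, z] in m, in world coordinates, good to about 4 mm: a listed point, or the origin of a listed thing).
Readings, each from a call of its own:
- current_time(): time.
- current_qpos(): joint angles.
- current_dq(): joint speeds.
- current_joint_torque(): joint torques, N m.
- current_position(): TCP position.
- current_ee_rot(): TCP orientation.
- current_force(): force on the tool from outside, world axes, zero at the start.
- current_moment(): the same for the moment, N m.
- current_width(): finger opening in m.
Only numpy, scipy, OpenCV 4.12 (cv2) and the standard library are available. Lean on these libraries where they do the work, as an engineer would, in place of code of your own. Each camera call takes 0.05 s, during which the arm holds its last target. There are 200 camera calls.

## Working session

There is one attempt and no reset: what is moved stays moved. The work goes in short steps, each a Python script; the robot and the scene stay as the last script left them, time stands still between calls to the robot, and variables do not carry over. Pictures are saved under pics/ and viewed, about 8 in all and at most 12, crops included, and the job is handed in when it is done.

```bash
mkdir -p pics
cat > h.py <<'E'
import numpy as np, cv2
from rig import *
def save(n,f):
    im,d=snapshot(n); cv2.imwrite('pics/'+f,im[:,:,::-1]); return im,d
def world(n,d,mask=None):
    c=camera_info(n); v,u=np.nonzero((d>0) if mask is None else (mask&(d>0))); z=d[v,u]
    P=np.c_[(u-c['cx'])/c['fx']*z,(v-c['cy'])/c['fy']*z,z]
    return (P-c['t'])@np.array(c['R'])
E
python3 - <<'E'
from h import *
np.set_printoptions(precision=4,suppress=True)
a,d=save('top','top0.png'); b,_=save('scene','scene0.png')
cv2.imwrite('pics/both0.png',cv2.resize(np.vstack([a,b]),None,fx=.71,fy=.71)[:,:,::-1])
for n in ['tray','stand','hole_left','hole_right','pin_left','pin_right','dish','jar','magnifier','tweezers','beaker','pellet']:
  for cam in ['top','scene']:
    print(n,cam,[(np.array(r['location']),round(r['confidence'],2)) for r in landmark_of(n,cam)][:3])
c=camera_info('top');print(c, current_time(), current_ee_rot(), current_position())
E
```

```text
tray top [(array([ 0.5866, -0.0619,  0.0215]), 0.96), (array([ 0.3126, -0.154 , -0.0009]), 0.85), (array([ 0.357 ,  0.2204, -0.001 ]), 0.72)]
tray scene [(array([0.3589, 0.221 , 0.0025]), 0.89), (array([ 0.3139, -0.1517,  0.0008]), 0.82), (array([ 0.5883, -0.0644,  0.023 ]), 0.64)]
stand top []
stand scene []
hole_left top [(array([0.6042, 0.0132, 0.0271]), 0.97), (array([ 0.2884,  0.2072, -0.0016]), 0.93), (array([ 0.3557, -0.2177,  0.0018]), 0.71)]
hole_left scene [(array([0.2868, 0.2076, 0.0024]), 0.81), (array([ 0.3556, -0.2111, -0.0012]), 0.8), (array([0.6075, 0.0076, 0.0325]), 0.58)]
hole_right top [(array([ 0.2428, -0.1515, -0.0025]), 0.84), (array([ 0.6333, -0.1186,  0.0319]), 0.82), (array([ 0.3921,  0.2931, -0.0033]), 0.82)]
hole_right scene [(array([0.3873, 0.2923, 0.001 ]), 0.82), (array([ 0.2418, -0.1508,  0.0007]), 0.71), (array([ 0.6333, -0.1186,  0.0296]), 0.63)]
pin_left top [(array([ 0.6263, -0.0004,  0.0189]), 0.65)]
pin_left scene [(array([0.6293, 0.007 , 0.0203]), 0.67)]
pin_right top [(array([ 0.6432, -0.1327,  0.0183]), 0.75)]
pin_right scene [(array([ 0.6474, 
[... 359 characters left out ...]
e [(array([0.5452, 0.1343, 0.0036]), 0.97), (array([ 0.632 , -0.1165,  0.0274]), 0.42)]
tweezers top []
tweezers scene [(array([ 0.7396, -0.0742, -0.0003]), 0.73)]
beaker top [(array([ 0.6775, -0.2878,  0.0034]), 0.94)]
beaker scene [(array([ 0.6801, -0.2829,  0.0005]), 0.67)]
pellet top [(array([ 0.6694,  0.1507, -0.0017]), 0.43)]
pellet scene [(array([ 0.6708,  0.1585, -0.0012]), 0.8)]
{'fx': 455.5327305540729, 'fy': 455.5327305540729, 'cx': 281.013731243046, 'cy': 211.10812951887266, 'R': array([[ 0.0014, -0.9999,  0.0166],
       [-0.9926, -0.0034, -0.1217],
       [ 0.1217, -0.0163, -0.9924]]), 't': array([0.0123, 0.5414, 1.0266])} 1.3 [-3.1415 -0.0001 -1.158 ] [ 0.2708 -0.6183  0.2226]
```

View pics/both0.png

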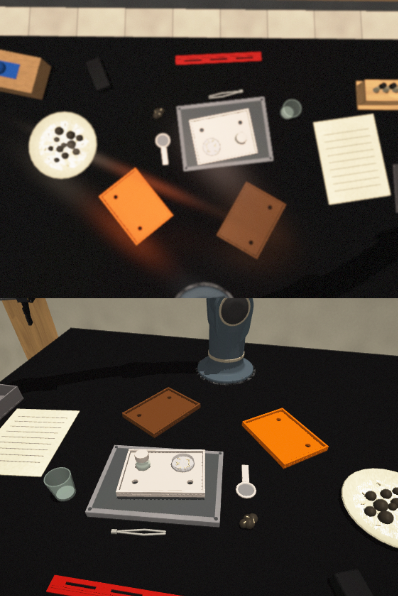

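Run:
```python
from h import *
np.set_printoptions(precision=4,suppress=True)
a,d=snapshot('top')
hsv=cv2.cvtColor(a,cv2.COLOR_RGB2HSV)
sil={}
for n in ['tray','stand']:
  for r in silhouettes(n,'top')[:3]:
    m=r['pixels']; P=world('top',d,m)
    print(n,round(r['confidence'],2),m.sum(),P.mean(0),np.percentile(P[:,2],[5,50,95]))
    sil.setdefault(n,[]).append(m)
np.savez('s0.npz',a=a,d=d,**{k:np.array(v) for k,v in sil.items()})
```

```text
tray 0.77 5753 [0.359  0.2211 0.0075] [0.003  0.0069 0.0149]
tray 0.62 4912 [ 0.5888 -0.0667  0.0337] [0.026  0.0337 0.0436]
tray 0.56 5764 [ 0.3142 -0.1565  0.0081] [0.0037 0.0074 0.0156]
stand 0.81 6299 [ 0.6045 -0.0725  0.0192] [0.0153 0.0192 0.023 ]
```

The top view (upper half) shows the white tray at about (223,137) on the grey stand at (225,133). The brown and orange look-alikes are at (252,220) and (136,206). Next I fit box models to the stand and tray outlines.

```bash
cat > fit.py <<'E'
from h import *
from scipy.optimize import minimize
from scipy.spatial.transform import Rotation as Ro
def proj(n,X):
    c=camera_info(n); p=X@np.array(c['R']).T+c['t']
    return np.c_[p[:,0]/p[:,2]*c['fx']+c['cx'],p[:,1]/p[:,2]*c['fy']+c['cy']]
def corners(lx,ly,h): return np.array([[a*lx/2,b*ly/2,z] for a in(-1,1) for b in(-1,1) for z in(0,h)])
def fitbox(n,mask,C,pose,x0):
    S=4; M=cv2.resize(mask.astype(np.uint8),None,fx=S,fy=S,interpolation=cv2.INTER_LINEAR)
    def cost(x):
        R,t=pose(x); p=(proj(n,C@R.T+t)+.5)*S-.5
        h=cv2.convexHull(p.astype(np.float32))
        m=np.zeros_like(M); cv2.fillConvexPoly(m,np.round(h*16).astype(np.int32),1,shift=4)
        return 1-(m&M).sum()/(m|M).sum()
    s=np.vstack([x0]+[np.array(x0)+e for e in np.diag([.01,.01,.05])])
    r=minimize(cost,x0,method='Nelder-Mead',options=dict(initial_simplex=s,xatol=1e-5,fatol=1e-6,maxiter=300)); return r.x,r.fun
def hullmask(m):
    k=max(cv2.findContours(m.astype(np.uint8),0,2)[0],key=cv2.contourArea)
    o=np.zeros(m.shape,np.uint8); cv2.fillConvexPoly(o,cv2.convexHull(k),1); return o>0
def standpose(x): return Ro.from_euler('z',x[2]).as_matrix(),np.array([x[0],x[1],0.])
def traypose(tilt):  # -x bottom edge at z=.02
    def f(x): return Ro.from_euler('ZY',[x[2],-tilt]).as_matrix(),np.array([x[0],x[1],.02+.075*np.sin(tilt)])
    return f
def analyse(n,a,d,stm,trm,x0t,x0s=(.607,-.072,.1),tilt=None):
    s,fs=fitbox(n,hullmask(stm|trm),corners(.22,.30,.02),standpose,x0s)
    print('stand',s,'loss',fs)
    out=[s]
    if tilt is None:
        P=world(n,d,cv2.erode(trm.astype(np.uint8),np.ones((9,9)))>0); P=P[P[:,2]<.045]
        A=np.c_[P[:,:2],np.ones(len(P))]; k=np.linalg.lstsq(A,P[:,2],rcond=None)[0]
        for _ in range(5):
            g=abs(A@k-P[:,2])<.003; k=np.linalg.lstsq(A[g],P[g,2],rcond=None)[0]
        tilt=np.arctan(k[0]*np.cos(s[2])+k[1]*np.sin(s[2])); print('tilt',tilt,'floor z at centre',k@[x0t[0],x0t[1],1],g.mean())
    t,ft=fitbox(n,hullmask(trm),corners(.15,.20,.016),traypose(tilt),x0t)
    print('tray',t,'loss',ft)
    R,o=traypose(tilt)(t)
    Rs=standpose(s)[0][:2,:2]
    print('tray in stand frame mm',1e3*(Rs.T@(o[:2]-s[:2])),'dyaw',t[2]-s[2])
    for y in(.065,-.065):
        H=R@[.035,y,0]+o; p=Rs@[.035,y]+s[:2]; print('hole',H,'pin',p,'err in stand mm',1e3*(Rs.T@(H[:2]-p)))
    return s,t,tilt
E
python3 - <<'E'
from fit import *
np.set_printoptions(precision=4,suppress=True)
z=np.load('s0.npz'); a,d=z['a'],z['d']; trm=z['tray'][1]; stm=z['stand'][0]
s,t,tilt=analyse('top',a,d,stm,trm,(.5866,-.0619,.15))
im=a.copy()
R,o=traypose(tilt)(t); Rs,os_=standpose(s)
im=cv2.resize(a[120:260,220:420],None,fx=4,fy=4,interpolation=cv2.INTER_CUBIC)[:,:,::-1].copy()
def draw(C,R,o,col):
    h=cv2.convexHull(proj('top',C@R.T+o).astype(np.float32)); cv2.polylines(im,[((h-[220,120]+.5)*4).astype(int)],True,col,1)
draw(corners(.22,.3,.02),Rs,os_,(0,255,0)); draw(corners(.15,.2,.016),R,o,(0,0,255))
for y in(.065,-.065):
    q=proj('top',np.array([R@[.035,y,.008]+o]))[0]; cv2.circle(im,tuple(((q-[220,120]+.5)*4).astype(int)),8,(0,0,255),1)
cv2.imwrite('pics/fit0.png',im)
E
```

```text
stand [ 0.5989 -0.0705  0.1196] loss 0.030775469039982073
tilt 0.07046351200647878 floor z at centre 0.03272105075642715 0.8629726694122052
tray [ 0.5856 -0.0645  0.1945] loss 0.03992619050188295
tray in stand frame mm [-12.4958   7.5981] dyaw 0.07483339159094263
hole [0.6073 0.0061 0.0277] pin [ 0.6259 -0.0018] err in stand mm [-17.54    10.0264]
hole [ 0.6324 -0.1215  0.0277] pin [ 0.6414 -0.1309] err in stand mm [-7.8207 10.3902]
```

View pics/fit0.png

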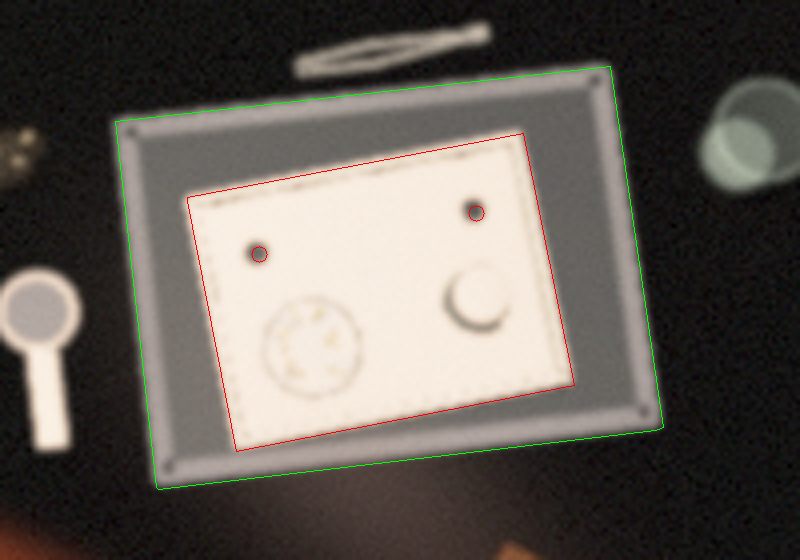

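The fit agrees with the picture: the drawn hole circles fall on the real holes. The pins found by the network are within about 4 mm. The tray needs +12.5 mm in x, −7.6 mm in y and −0.075 rad. I'll square it up with a two-finger push from the +y side first, then push from the −x side.

```bash
cat >> fit.py <<'E'
S=np.array([.5989,-.0705,.1196])
def W(x,y,z): # stand frame mm -> world m
    c,s=np.cos(S[2]),np.sin(S[2]); return [S[0]+(c*x-s*y)/1e3,S[1]+(s*x+c*y)/1e3,z]
def look(x0t,tilt=None):
    a,d=save('top','look.png')
    st=silhouettes('stand','top'); tr=silhouettes('tray','top')
    c=proj('top',np.array([[x0t[0],x0t[1],.03]]))[0].astype(int)
    trm=[r['pixels'] for r in tr if hullmask(r['pixels'])[c[1],c[0]] and r['pixels'].sum()<5600]
    return analyse('top',a,d,st[0]['pixels'],trm[0],x0t,tilt=tilt)
E
python3 - <<'E'
from fit import *
np.set_printoptions(precision=4,suppress=True)
for nm,p,y0 in [('yL',W(-8,135,.026),S[2]),('xB',W(-105,0,.026),S[2]+np.pi/2)]:
    for k in (-1,0,1):
        print(nm,k,solve_ik(p,[np.pi,0,y0+k*np.pi]))
yaw=S[2]
o=[np.pi,0,yaw]
if solve_ik(W(-8,135,.2),o) is None: o=[np.pi,0,yaw-np.pi]
movep(W(-8,135,.2),o)
line_to(W(-8,135,.026),o,.12); print(current_force(),current_time(),current_width())
print('contact',line_to(W(-8,109.5,.026),o,.025,contact_N=20)); print(current_position(),W(-8,109.5,.026),current_force(),current_time())
line_to(W(-8,132,.026),o,.1); line_to(W(-8,132,.2),o,.2); print(current_time())
save('top','t1.png')
E
```

```text
yL -1 [-0.9147  0.8694  1.1039  1.9704 -0.9769  0.9669 -2.3298]
yL 0 [ 0.2556  0.631  -0.5896  1.9033  0.4981  0.7568 -0.4965]
yL 1 [-0.9147  0.8694  1.1039  1.9704 -0.9769  0.9669 -2.3298]
xB -1 [ 0.2646  0.4747 -0.2273  2.0969  0.1866  0.5885 -1.5453]
xB 0 [ 0.5964  0.5538 -0.6533  2.0784  0.5343  0.6786  1.2781]
xB 1 [ 0.2646  0.4747 -0.2273  2.0969  0.1866  0.5885 -1.5453]
[-0.8451  0.198   0.1844] 5.6833 0.08687861850104625
contact False
[0.5777 0.037  0.0259] [np.float64(0.5778921478371465), np.float64(0.03726325972938872), 0.026] [ 0.3984  2.0647 -0.2001] 6.85
8.2417
```

View pics/t1.png

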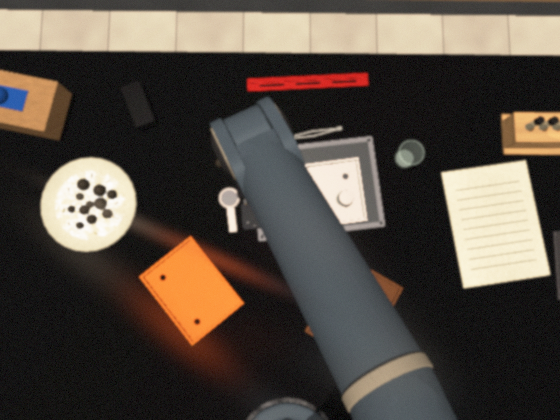

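The arm hides the left half of the tray at about (300,190). I'll swing it away and measure again.

Run:
```python
from fit import *
np.set_printoptions(precision=4,suppress=True)
q=np.array(current_qpos()); q[0]+=.9; set_joints(q); print(current_position(),current_time())
try: look((.587,-.07,.13))
except Exception as e: print(repr(e))
```

```text
[ 0.4045 -0.4118  0.1987] 10.1167
stand [ 0.599  -0.0706  0.1195] loss 0.012070259880628487
tilt 0.0693287229293345 floor z at centre 0.03273771880861873 0.8717551336691205
tray [ 0.58   -0.0783  0.1387] loss 0.03567524272370093
tray in stand frame mm [-19.7511  -5.3316] dyaw 0.01913684403657423
hole [ 0.6056 -0.0091  0.0276] pin [ 0.626  -0.0019] err in stand mm [-21.0854  -4.6753]
hole [ 0.6236 -0.1378  0.0276] pin [ 0.6415 -0.131 ] err in stand mm [-18.5978  -4.6515]
```

View pics/look.png

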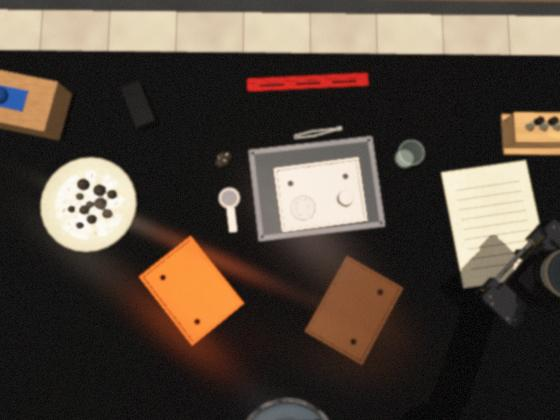

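The view is clear now. The stand fit repeats to 0.1 mm. The tray (about (318,195)) went about 5 mm too far, so the fingers reach about 13.6 mm from the TCP, not 9.5. I'll correct with a push from the −y side.

Run:
```python
from fit import *
np.set_printoptions(precision=4,suppress=True)
o=[np.pi,0,S[2]]
movep(W(-20,-138,.16),o); line_to(W(-20,-138,.026),o,.12)
print('contact',line_to(W(-20,-113.6,.026),o,.025,contact_N=20),current_position(),W(-20,-113.6,.026),current_force(),current_time())
line_to(W(-20,-136,.026),o,.1); line_to(W(-20,-136,.16),o,.2)
q=np.array(current_qpos()); q[0]+=.7; set_joints(q); print(current_position(),current_time())
look((.58,-.073,.12))
```

```text
contact False [ 0.5925 -0.1863  0.026 ] [np.float64(0.5925970636106502), np.float64(-0.1856747932182724), 0.026] [-0.3647 -2.3172  0.5713] 13.75
[ 0.3225 -0.5405  0.159 ] 16.5333
stand [ 0.5985 -0.0703  0.1219] loss 0.013290937996820351
tilt 0.06784035379083897 floor z at centre 0.03226463765433686 0.8760296540362438
tray [ 0.5809 -0.0771  0.1327] loss 0.0218950837681956
tray in stand frame mm [-18.3259  -4.6146] dyaw 0.01079737385003493
hole [ 0.6069 -0.008   0.0275] pin [ 0.6254 -0.0015] err in stand mm [-19.1102  -4.2414]
hole [ 0.6241 -0.1369  0.0275] pin [ 0.6412 -0.1305] err in stand mm [-17.7066  -4.2338]
```

The tray moved only 0.7 mm, which doesn't fit the 13.6 mm estimate. I'll check the outline fit against the dark hole blobs.

```bash
cat >> fit.py <<'E'
def holes(t,tilt,n='top',f='pics/look.png',R=None,o=None):
    g=cv2.cvtColor(cv2.imread(f),cv2.COLOR_BGR2GRAY).astype(float); c=camera_info(n)
    if R is None: R,o=traypose(tilt)(t)
    for y in(.065,-.065):
        H=R@[.035,y,.008]+o; q=proj(n,H[None])[0]; u0,v0=np.round(q).astype(int)
        w=g[v0-6:v0+7,u0-6:u0+7]; k=np.clip(np.percentile(w,60)-15-w,0,None); v,u=np.mgrid[-6:7,-6:7]
        p=np.array([u0+(u*k).sum()/k.sum(),v0+(v*k).sum()/k.sum()])
        ray=np.array(c['R']).T@[(p[0]-c['cx'])/c['fx'],(p[1]-c['cy'])/c['fy'],1]; C=-np.array(c['R']).T@c['t']
        X=C+ray*(H[2]-C[2])/ray[2]; d=X-np.array(W(35,y*1e3,0)); cs,sn=np.cos(S[2]),np.sin(S[2])
        # tilt shifts top-of-floor by -8mm*tilt
        print('blob hole',X[:2],'err stand mm',1e3*np.array([cs*d[0]+sn*d[1]+.008*tilt,-sn*d[0]+cs*d[1]]))
E
python3 - <<'E'
from fit import *
np.set_printoptions(precision=4,suppress=True)
t=(.5809,-.0771,.1327); holes(t,.0678)
for n in ['hole_left','hole_right','pin_left','pin_right']:
    for cam in ('top','scene'):
        if cam=='scene' and n=='hole_left': save('scene','sc.png')
        print(n,cam,[np.array(r['location']) for r in landmark_of(n,cam) if abs(r['location'][0]-.62)<.06 and r['location'][2]>.01])
im=cv2.imread('pics/look.png'); cv2.imwrite('pics/crop2.png',cv2.resize(im[125:250,235:400],None,fx=4.5,fy=4.5,interpolation=cv2.INTER_CUBIC))
E
```

```text
blob hole [ 0.6074 -0.0071] err stand mm [-18.4154  -3.0516]
blob hole [ 0.6249 -0.1361] err stand mm [-16.4972  -3.2318]
hole_left top [array([ 0.604, -0.   ,  0.026])]
hole_left scene [array([ 0.606 , -0.0104,  0.0316])]
hole_right top [array([ 0.6257, -0.1389,  0.0282])]
hole_right scene [array([ 0.6229, -0.1328,  0.0269])]
pin_left top [array([0.6215, 0.0025, 0.0189])]
pin_left scene [array([0.6284, 0.0072, 0.0177])]
pin_right top [array([ 0.6449, -0.1231,  0.0196])]
pin_right scene [array([ 0.6458, -0.1295,  0.0206])]
```

View pics/crop2.png

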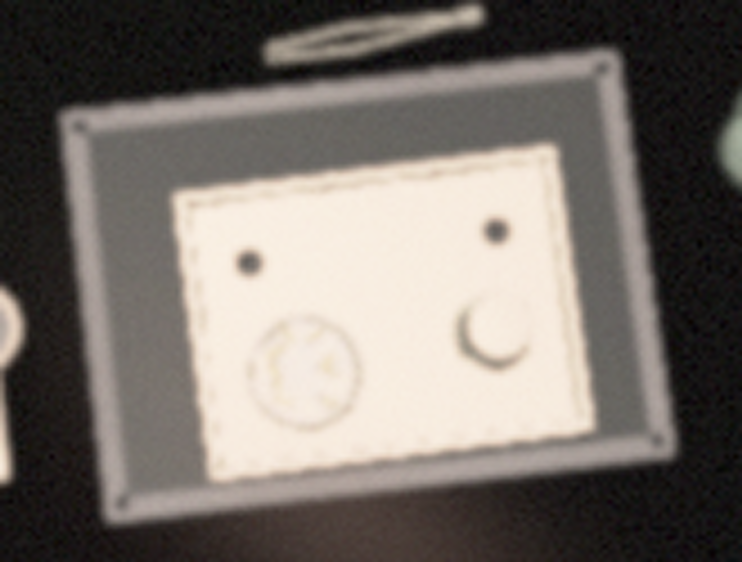

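A 2 mm camera-to-robot offset in y with a finger half-depth of about 11.5 mm explains both pushes (contact reach 13.6 mm from +y, 9.5 mm from −y). In the crop the tray still sits right of the stand's centre. I'll repeat the −y push with a TCP target of −109.5 mm.

Run:
```python
from fit import *
np.set_printoptions(precision=4,suppress=True)
o=[np.pi,0,S[2]]
movep(W(-18,-136,.16),o); line_to(W(-18,-136,.026),o,.15)
print('contact',line_to(W(-18,-109.5,.026),o,.025,contact_N=20),current_position(),W(-18,-109.5,.026),current_force(),current_time())
line_to(W(-18,-136,.026),o,.1); line_to(W(-18,-136,.16),o,.2)
q=np.array(current_qpos()); q[0]+=.7; set_joints(q); print(current_time())
s,t,tilt=look((.58,-.073,.12)); holes(t,tilt)
```

```text
contact False [ 0.5939 -0.1819  0.026 ] [np.float64(0.5940935846887723), np.float64(-0.1813654516603617), 0.026] [-0.9469 -1.823   1.2217] 20.975
23.8
stand [ 0.5982 -0.0703  0.1227] loss 0.01863180726951097
tilt 0.0725011844925718 floor z at centre 0.032127492314695555 0.8597457627118644
tray [ 0.5816 -0.0735  0.1203] loss 0.016821974811306095
tray in stand frame mm [-16.8015  -1.2016] dyaw -0.0024084087376577273
hole [ 0.6085 -0.0048  0.028 ] pin [ 0.6249 -0.0015] err in stand mm [-16.737   -1.2859]
hole [ 0.6241 -0.1339  0.028 ] pin [ 0.6409 -0.1305] err in stand mm [-17.0501  -1.2855]
blob hole [ 0.609  -0.0038] err stand mm [-16.4579  -0.0051]
blob hole [ 0.6246 -0.1327] err stand mm [-16.3516   0.1666]
```

y is now within about 1 mm and the yaw error within 0.003 rad; 16.5 mm remains in x. Now the −x push, stopping on contact force.

Run:
```python
from fit import *
np.set_printoptions(precision=4,suppress=True)
o=[np.pi,0,S[2]-np.pi/2]
movep(W(-123,-1,.16),o); line_to(W(-123,-1,.026),o,.15); f0=current_force()
print('contact',line_to(W(-84,-1,.026),o,.02,contact_N=10),current_position(),W(-84,-1,.026),f0,current_force(),current_time())
line_to(W(-123,-1,.026),o,.1); line_to(W(-123,-1,.16),o,.2)
q=np.array(current_qpos()); q[0]+=1.0; set_joints(q); print(current_time())
s,t,tilt=look((.599,-.071,.12)); holes(t,tilt)
im=cv2.imread('pics/look.png'); cv2.imwrite('pics/crop3.png',cv2.resize(im[125:250,235:400],None,fx=4,fy=4,interpolation=cv2.INTER_CUBIC))
```

```text
contact False [ 0.5153 -0.0814  0.0259] [np.float64(0.5156193740041597), np.float64(-0.08151532267983888), 0.026] [ 0.8041  0.4142 -0.0469] [-2.3912  0.1037  0.2077] 28.85
31.9083
stand [ 0.5984 -0.0698  0.1232] loss 0.0140761531536302
tilt 0.0015372024405990226 floor z at centre 0.026965298608904138 0.8866749688667497
tray [ 0.5986 -0.0706  0.1184] loss 0.01895623422175552
tray in stand frame mm [ 0.1337 -0.8467] dyaw -0.004786888626744118
hole [ 0.6257 -0.002   0.0202] pin [ 0.6251 -0.001 ] err in stand mm [ 0.4444 -1.015 ]
hole [ 0.6411 -0.131   0.0202] pin [ 0.6411 -0.13  ] err in stand mm [-0.1779 -1.0135]
blob hole [ 0.6265 -0.0011] err stand mm [0.6608 0.6148]
blob hole [ 0.6418 -0.1299] err stand mm [0.5333 0.8957]
```

View pics/crop3.png

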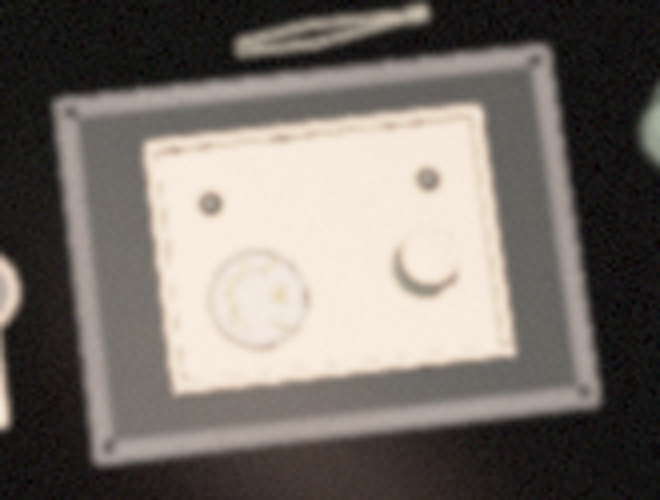

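The tray is seated. It lies flat (tilt 0.0015 rad, floor at 27 mm against 28 expected), and the pin tips show inside both holes at (210,204) and (428,179). The dish and jar are upright and the arm is clear.

```bash
python3 -c "
from rig import *
print(current_force(),current_position()); hand_in(); print(current_time())"
```

```text
[-0.35416748  0.72114856 -0.3683391 ] [ 0.18577825 -0.44687475  0.15922326]
the job is handed in; nothing more can be done
the job is handed in; nothing more can be done
```

The tray dropped over both pins and lies flat on the stand, and I have handed the job in. I pushed it four times with the open fingers: once from the +y side, twice from −y and once from −x.

**Last checks:**
- **Tilt:** 0.0015 rad, against the 0.02 limit. The tray floor was at 27 mm, where 28 mm is expected when seated.
- **Holes to pins:** about 1 mm by two methods, against the 3.5 mm limit. The pin tips show inside both holes.
- **Dish and jar:** both upright on the tray in the last picture.
- **Bystanders:** the fingers never went near them. I did not measure their positions again.
- **Arm:** it was clear of everything at hand-in. The clock read about 32 s, against the 64 s limit.

**What disagreed:**
- **First push:** it sent the tray about 5 mm too far, because I took too small a finger half-depth and the camera seems to be about 2 mm off the robot in y. The first correction from −y barely moved the tray, and the second put it right.
- **y error:** the outline fit and the hole positions differed by 1 to 2 mm in y throughout. At the end they read −1.0 mm and +0.6 to +0.9 mm, both within the 2 mm of play around the pins.

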